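# Find the high spot of a worn grindstone with a dial gauge

## Robot

A 6-joint arm with a two-finger parallel gripper is mounted at the origin on the work surface. World frame = base frame: x ahead of the robot, y to its left, z up, the work surface at z = 0. Lengths are in m, angles in degrees, forces in N, time in s.
With the tool pointing down it reaches from about 0.35 to 0.8 m from the base axis. Payload 7.3 kg.
Tool frame: the origin (TCP) lies midway between the tips of the shut fingers; the grasp point (between the pads) lies 19 mm behind it (arm.hold_point_z is the distance from the TCP to the grasp point, in m); y points along the fingers, x is the direction in which the jaws open and shut, and the axes are right-handed (so a half turn about y gives the same grasp; the last joint's range is limited). The gripper opens to 85 mm and grips with 20 to 120 N. Pads are 22 mm wide; open, the fingers measure 114 mm over their backs; the gripper's body (76 mm by 85 mm) begins 54 mm behind the grasp point. The pads swing forward as they close: fully open they stand 13 mm farther back than shut.
Start: joints at [-82.277, 19.595, 87.324, -0, 73.075, -8.365], TCP at [0.146, -0.504, 0.203] pointing down, gripper open.
Joint ranges: [-145.02, 145.02], [-44.19, 115.74], [2.07, 154.8], [-57.11, 237.11], [16.16, 152.29], [-177.93, 177.93]. Speed limits (degrees/s): [147.25, 147.25, 180, 180, 180, 180].

## Interface

Orientations are given as [roll, pitch, yaw] about the fixed x, y, z axes, in that order (R = Rz(yaw) Ry(pitch) Rx(roll)).
In Python, from plant import arm, vision, job gives the robot as it stands.
- The arm moves only by the tool step_arm, never from a script. Its argument "plan" is a list of rows, each an object of numbers: "dx", "dy", "dz": the shift along the tool's x, y, z in m; "ax", "ay", "az": the turn, a rotation vector about the tool's x, y, z in rad. In form: [{"dx": .., "dy": .., "dz": .., "ax": .., "ay": .., "az": ..}, ...]. A call has 1 to 20 rows; each row shifts and turns the pose as measured when the row begins, along the tool's axes as they then stand; what a row does not reach is not made up. A row lasts 1/10 s, in which the tool goes at most 50 mm and 8.59 degrees, less where a joint would pass 70% of its speed; a pose out of reach is approached as far as the arm can. A call with a gripper value outside its range is refused whole. "fingers" is the closure, from 0 (fully open) to 1 (shut), set as the call begins (left out, the last holds). The fingers move at their own pace and stop on an object; "grip_force" is the grip in N (left out, the last holds). Time passes only in rows, so rows that do not move let the fingers close. It gives the time, the measured TCP pose, the force and the opening at its end, in the units of the state.
- arm.get_state(): the state, without advancing time (a new reading comes with each control period).
- vision.read_camera(name): name is "scene" or "top"; returns a dict with "color" (420x560x3 uint8, blue, green, red), "fov_y" (degrees; the focal length in pixels is half the picture's height over the tangent of half this angle, whatever the lens; pixels are square), "cx", "cy" (the principal point, pixels), "position" and "attitude" of the camera in the world. Camera axes: x right, y down, z forward; pixel columns grow to the right and rows downward; lengths in m; the calibration is good to about 2 mm. A picture is of the moment at which its call begins. There is no depth.
- job.sign_off(): hands the job in, once; it reports no verdict.
The state is a dict: "time_s": time; "joint_positions": joint angles; "qvel": joint speeds; "joint_efforts": joint torques, N m; "eef_pos": TCP position; "tcp_rot": TCP orientation; "contact_force": force on the tool from outside, world axes, zero at the start; "moment": the same for the moment, N m; "gripper_width": finger opening in m.
Only numpy, scipy, OpenCV 4.12 (cv2) and the standard library are available. Lean on these libraries where they do the work, as an engineer would, in place of code of your own. Each camera call takes 0.05 s, during which the arm holds its last target. There are 200 camera calls.

## Task

Slide the dial gauge (it has an orange handle) gently up to the worn grindstone until the plunger bears on the rim and the needle stands at the red mid-scale mark (within one mark either side). Then turn the stone (it has a wooden crank knob) to find the high spot of the rim, where the gauge reads highest, and leave the stone standing there, the plunger still bearing on the high spot, with hands off. Never push the plunger to its end stop, and do not disturb the whetstone, the tin or the screwdriver.

Things in the scene. Friction and masses are not known exactly. Their poses are not given: they have to be found in the camera images.
- stand: Green truing stand: plate 150 x 330 x 14 mm fixed to the bench, place and yaw vary. Origin on the bench under the vertical spindle; z up. The plate spans x -75 to +75, y -250 to +80 mm. The gauge slides along the stand's y axis on the -y side of the stone; +y is towards the stone.
- crank: The turning part: steel flange, red crank arm, wooden knob, with the stone clamped on. Origin on the spindle axis at bench height, z up; its x points from the spindle to the knob, so its yaw is the crank angle. Turns either way without limit against 0.05 N m of friction and stays where left. Flange top 80 mm, arm top 86 mm above the bench.
- stone_axis (a point): Point on the spindle axis at the stone's mid height, 62.5 mm up. The brown stone is a disc 130 mm across, 25 mm thick (50 to 75 mm up), worn off-centre: its edge runs 61 to 69 mm from the axis in one smooth rise and fall a turn, so it has a single high spot. Where that lies relative to the knob differs each time and is not in these poses; the gauge tells.
- knob_grip (a point): Centre of the upright wooden crank knob, 112 mm above the bench: 22 mm diameter, 44 mm tall (90 to 134 mm up), its axis 43 mm from the spindle axis. It spins freely on its pin, so a hand can hold it without turning while going round the spindle.
- handle (a point): Orange upright handle of the gauge carriage, point 105 mm above the bench to grasp at: 24 mm wide (stand's x) by 22 mm (stand's y), top 127 mm up. It stands 47 mm behind the dial centre, away from the stone. Axes as the stand's. The carriage slides only along the stand's y, 75 mm stroke, 8 N of friction, and stays where left.
- plunger: Sprung plunger with a brass ball end 10 mm across, 62.5 mm above the bench, pointing along the stand's +y at the spindle. Origin at the very tip; axes as the stand's. Free, the tip is 113 mm ahead of the handle point. It gives 25 mm: about 1 N at first touch, 3 N at half travel, 5 N at the end, then a hard stop.
- dial (a point): Centre of the gauge's round white face (60 mm case, face up, 77 mm above the bench). 11 marks, 30 degrees (2.5 mm of plunger) apart; the wide red middle mark is on the side of the stone. A thin black needle points 150 degrees anticlockwise of the red mark when the plunger is free, and at the stone at mid-scale.
- needle (a joint): Angle of the gauge's needle, rad: 0 with the plunger free, growing clockwise seen from above by 0.2094 (12 degrees) per mm that the plunger is pushed in; 2.62 (12.5 mm) at the red mid-scale mark, 5.24 (25 mm) at the end stop.
- whetstone: Grey whetstone lying on the bench beyond the stone, 150 x 50 x 25 mm, loose; origin under its centre. Not to be disturbed.
- tin: Closed tin with a yellow label, 60 mm diameter, 75 mm tall, loose; origin under its centre. Not to be disturbed.
- driver: Screwdriver with a green handle lying on the bench along its own x, loose; origin under its centre. Not to be disturbed.

How it is judged:
By the outcome, as a careful person would: the job done as asked, in the order asked, and still so for the second after the job is handed in, with the robot touching nothing.
It also fails if it takes over 72 s, if anything falls off the work surface, if the arm or the gripper's body presses on something with over 40 N, if the wrist force passes 120 N, or if a joint passes its speed limit or range.

## Working session

There is one attempt and no reset: what is moved stays moved. The work goes in short steps, Python scripts to look and compute and a tool call to move; the robot and the scene stay as the last step left them, time stands still between calls to the robot, and variables do not carry over. Pictures are saved under pics/ and viewed, about 8 in all and at most 12, crops included, and the job is handed in when it is done.

Besides the shell and the picture viewer there is one more tool, called as a command line: name --argument value ..., lists and objects as JSON in quotes. step_arm: Moves the arm, as the interface text tells. Its arguments: {"type":"object","properties":{"plan":{"type":"array","items":{"type":"object","properties":{"dx":{"type":"number"},"dy":{"type":"number"},"dz":{"type":"number"},"ax":{"type":"number"},"ay":{"type":"number"},"az":{"type":"number"}}}},"fingers":{"type":"number"},"grip_force":{"type":"number"}},"required":["plan"]}

```bash
ls; mkdir -p pics; cat > h.py <<'E'
import numpy as np, cv2
from plant import arm, vision, job
from scipy.spatial.transform import Rotation as R
def rot(a):
    a=np.array(a,float)
    if a.shape==(3,3): return a
    if a.size==4: return R.from_quat(a).as_matrix()
    return R.from_euler('xyz',a,degrees=True).as_matrix()
def ray(c,uv):
    f=c['color'].shape[0]/2/np.tan(np.radians(c['fov_y']/2))
    d=np.array([(uv[0]-c['cx'])/f,(uv[1]-c['cy'])/f,1.0])
    return np.array(c['position']),rot(c['attitude'])@d
def toz(c,uv,z):
    p,d=ray(c,uv); return p+d*(z-p[2])/d[2]
def proj(c,P):
    f=c['color'].shape[0]/2/np.tan(np.radians(c['fov_y']/2))
    q=rot(c['attitude']).T@(np.array(P)-np.array(c['position'])); return np.array([c['cx']+f*q[0]/q[2],c['cy']+f*q[1]/q[2]])
E
python3 - <<'E'
from h import *
for n in ('scene','top'):
    c=vision.read_camera(n); cv2.imwrite(f'pics/{n}0.png',c['color'])
    print({k:v for k,v in c.items() if k!='color'})
print(arm.get_state(), arm.hold_point_z)
E
```

```text
pics
{'fov_y': 50.88262462765764, 'cx': 275.3316145758312, 'cy': 212.6025821966406, 'position': array([ 0.89719464, -0.48680258,  0.54262135]), 'attitude': array([-124.04676778,    0.74538705,   26.46397206])}
{'fov_y': 44.51111332550911, 'cx': 283.88788880471054, 'cy': 214.4932339978669, 'position': array([0.42927521, 0.07668257, 1.0261671 ]), 'attitude': array([-171.8012609 ,    0.21071121,  -89.79487057])}
{'time_s': 0.1, 'joint_positions': array([-8.22762082e+01,  1.96310021e+01,  8.73699252e+01, -1.08524615e-03,
        7.30742318e+01, -8.36515419e+00]), 'qvel': array([-0.01076705, -0.08135099, -0.08460439, -0.02368331, -0.0705116 ,
       -0.0445098 ]), 'joint_efforts': array([ 1.36682003e-03, -4.34448659e+01, -2.46489966e+01, -1.33325070e-04,
        4.66357917e-03,  1.00881752e-05]), 'eef_pos': array([ 0.14545724, -0.50405464,  0.2024197 ]), 'tcp_rot': array([-8.99900925e+01,  7.45105218e-02, -7.39107309e+01]), 'contact_force': array([0.37529989, 0.19691873, 0.17770137]), 'moment': array([-0.0541707 ,  0.00740565, -0.0383941 ]), 'gripper_width': 0.08545750669879239} 0.0187
```

View pics/top0.png

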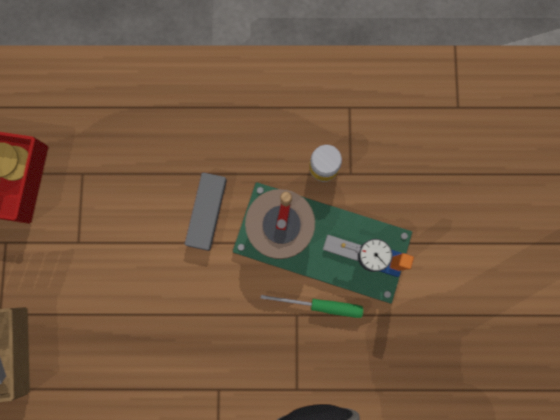

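View pics/scene0.png

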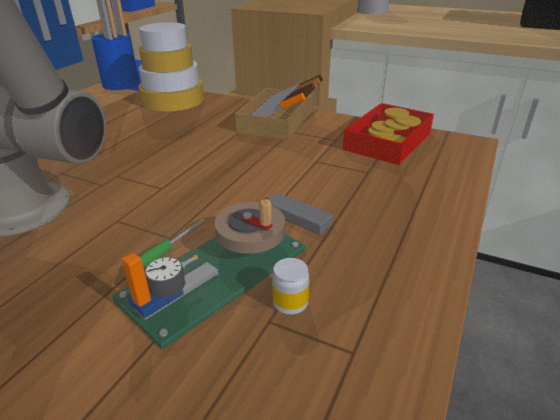

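Top view: stone at about (281,224), knob at (286,197), dial at (376,255), orange handle at (404,261), tin at (326,160), driver at (312,305), whetstone at (206,211). The scene view agrees. Next I measure.

```bash
python3 - <<'E'
from h import *
c=vision.read_camera('top'); s=vision.read_camera('scene')
def blob(c,lo,hi,box=None):
    m=cv2.inRange(cv2.cvtColor(c['color'],cv2.COLOR_BGR2HSV),lo,hi)
    if box:
        k=np.zeros_like(m); x0,y0,x1,y1=box; k[y0:y1,x0:x1]=255; m&=k
    cs,_=cv2.findContours(m,cv2.RETR_EXTERNAL,cv2.CHAIN_APPROX_NONE)
    return max(cs,key=cv2.contourArea)
def cen(k): M=cv2.moments(k); return np.array([M['m10'],M['m01']])/M['m00']
g=blob(c,(60,80,30),(95,255,140),(225,175,420,310)); r=cv2.minAreaRect(cv2.convexHull(g))
bp=cv2.boxPoints(r); W=np.array([toz(c,p,.014) for p in bp]); print('plate',bp.round(1).tolist(),W.round(4).tolist(), np.linalg.norm(np.diff(W,axis=0),axis=1))
# axes
e=[(W[(i+1)%4]-W[i]) for i in range(4)]; i=int(np.argmax([np.linalg.norm(v) for v in e])); v=e[i]/np.linalg.norm(e[i])
dh=toz(c,(404,261),.127); st=toz(c,(281,224),.08)
if v@(st-dh)<0: v=-v
ctr=W.mean(0); org=ctr+v*0.085
print('ydir',v, np.degrees(np.arctan2(v[1],v[0])),'origin from plate',org)
o=blob(c,(5,180,120),(14,255,255),(385,240,425,280)); print('handle top px',cen(o),cv2.boundingRect(o),toz(c,cen(o),.127))
o=blob(s,(5,180,120),(14,255,255),(110,240,160,315)); print('scene handle',cen(o),cv2.boundingRect(o))
d=blob(c,(0,0,150),(179,60,255),(355,235,396,275)); e2=cv2.fitEllipse(cv2.convexHull(d)); print('dial',e2,toz(c,e2[0],.077))
print('knob',toz(c,(286,197),.134),'stone centre',st)
for n,cc,b in(('top',c,(225,150,425,310)),('scene',s,(110,190,310,345))):
    x0,y0,x1,y1=b; cv2.imwrite(f'pics/{n}1.png',cv2.resize(cc['color'][y0:y1,x0:x1],None,fx=4,fy=4 if n=='top' else 3.8,interpolation=cv2.INTER_CUBIC)[:600,:800])
E
```

```text
plate [[233.0, 252.3000030517578], [255.10000610351562, 182.3000030517578], [412.5, 232.10000610351562], [390.3999938964844, 302.1000061035156]] [[0.4994, 0.1811, 0.014], [0.6403, 0.139, 0.014], [0.5406, -0.1741, 0.014], [0.4036, -0.1266, 0.014]] [0.14707343 0.32861353 0.14492474]
ydir [ 0.30352986  0.95282193 -0.        ] 72.33026138509278 origin from plate [0.54679919 0.08585896 0.014     ]
handle top px [405.18915802 261.11303345] (398, 254, 15, 15) [ 0.47722708 -0.13162325  0.127     ]
scene handle [135.98192771 278.20903614] (122, 253, 29, 53)
dial ((375.48809814453125, 254.43154907226562), (28.910274505615234, 29.334857940673828), 122.91213989257812) [ 0.492015   -0.08877225  0.077     ]
knob [0.5890151  0.07680728 0.134     ] stone centre [0.54772491 0.08595182 0.08      ]
```

View pics/top1.png

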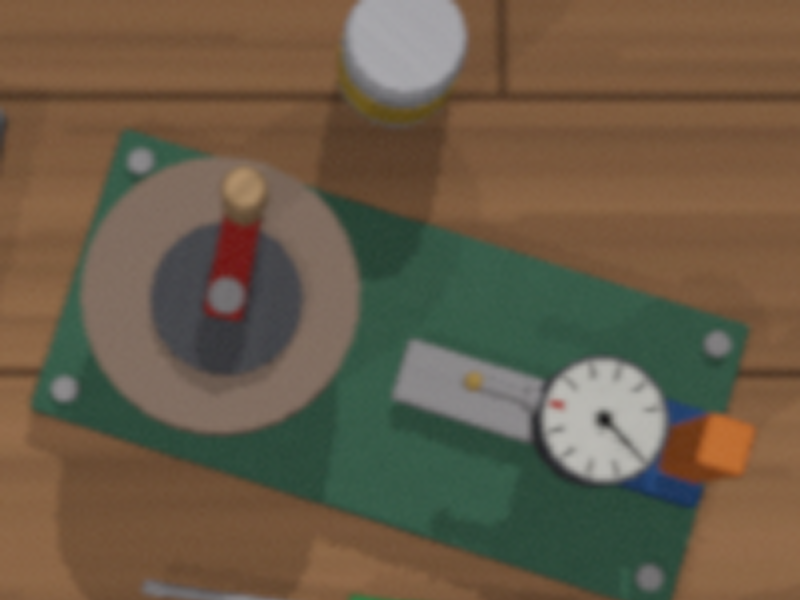

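step_arm --plan '[{"ay":-0.14},{"ay":-0.14},{"ay":-0.14},{"ay":-0.14},{"ay":-0.14},{"ay":-0.14},{"ay":-0.14},{"dx":0.017,"dz":0.038},{"dx":0.017,"dz":0.038},{"dx":0.017,"dz":0.038},{"dx":0.017,"dz":0.038},{"dx":0.017,"dz":0.038},{"dx":0.017,"dz":0.038},{"dx":0.017,"dz":0.038},{"dx":0.017,"dz":0.038},{"dx":0.017,"dz":0.038},{"dx":0.017,"dz":0.038},{"dx":0.017,"dz":0.038}]' --fingers 0 --grip_force 25

```text
$.plan[0]: bad value
```

step_arm --plan '[{"dx":0,"dy":0,"dz":0,"ax":0,"ay":-0.14,"az":0},{"dx":0,"dy":0,"dz":0,"ax":0,"ay":-0.14,"az":0},{"dx":0,"dy":0,"dz":0,"ax":0,"ay":-0.14,"az":0},{"dx":0,"dy":0,"dz":0,"ax":0,"ay":-0.14,"az":0},{"dx":0,"dy":0,"dz":0,"ax":0,"ay":-0.14,"az":0},{"dx":0,"dy":0,"dz":0,"ax":0,"ay":-0.14,"az":0},{"dx":0,"dy":0,"dz":0,"ax":0,"ay":-0.14,"az":0},{"dx":0.017,"dy":0,"dz":0.038,"ax":0,"ay":0,"az":0},{"dx":0.017,"dy":0,"dz":0.038,"ax":0,"ay":0,"az":0},{"dx":0.017,"dy":0,"dz":0.038,"ax":0,"ay":0,"az":0},{"dx":0.017,"dy":0,"dz":0.038,"ax":0,"ay":0,"az":0},{"dx":0.017,"dy":0,"dz":0.038,"ax":0,"ay":0,"az":0},{"dx":0.017,"dy":0,"dz":0.038,"ax":0,"ay":0,"az":0},{"dx":0.017,"dy":0,"dz":0.038,"ax":0,"ay":0,"az":0},{"dx":0.017,"dy":0,"dz":0.038,"ax":0,"ay":0,"az":0},{"dx":0.017,"dy":0,"dz":0.038,"ax":0,"ay":0,"az":0},{"dx":0.017,"dy":0,"dz":0.038,"ax":0,"ay":0,"az":0}]' --fingers 0 --grip_force 25

```text
time_s: 1.9
eef_pos: [0.4162, -0.1737, 0.2007]
tcp_rot: [-89.8, 0.1, -15.9]
contact_force: [-0.0, -0.7, -0.4]
gripper_width: 0.0854
```

step_arm --plan '[{"dx":0.0157,"dy":0,"dz":0.019,"ax":0,"ay":0,"az":0},{"dx":0.0157,"dy":0,"dz":0.019,"ax":0,"ay":0,"az":0},{"dx":0.0157,"dy":0,"dz":0.019,"ax":0,"ay":0,"az":0},{"dx":0,"dy":0,"dz":0,"ax":0,"ay":0.03,"az":0},{"dx":0,"dy":0,"dz":0,"ax":0,"ay":0,"az":0}]'

```text
time_s: 2.4
eef_pos: [0.4816, -0.1239, 0.2001]
tcp_rot: [-89.7, 0.2, -17.2]
contact_force: [-0.4, 1.0, -0.0]
gripper_width: 0.086
```

```bash
cat >> h.py <<'E'
def err(P,yaw=-17.7):
    s=arm.get_state(); M=rot(s['tcp_rot']); print('t',s['time_s'],'tcp',s['eef_pos'].round(4),'rpy',s['tcp_rot'].round(2),'F',s['contact_force'].round(1),'w',round(s['gripper_width'],4))
    print('tool delta',(M.T@(np.array(P)-s['eef_pos'])).round(4))
E
python3 - <<'E'
from h import *
c=vision.read_camera('scene'); err((.4772,-.1316,.088)); print(arm.get_state()['joint_positions'].round(1))
cv2.imwrite('pics/scene2.png',c['color'])
E
```

```text
t 2.45 tcp [ 0.4816 -0.124   0.2002] rpy [-89.68   0.16 -17.14] F [ 1.2 -0.1  0.3] w 0.085
tool delta [-0.0016  0.1121 -0.0092]
[-23.5  16.9  91.7   0.3  71.6  -6.4]
```

View pics/scene2.png

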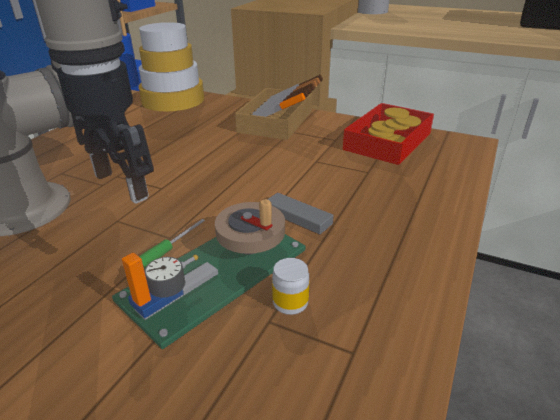

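step_arm --plan '[{"dx":-0.0016,"dy":0,"dz":-0.0092,"ax":0,"ay":0.008,"az":0},{"dx":0,"dy":0.02,"dz":0,"ax":-0.004,"ay":0,"az":0},{"dx":0,"dy":0.02,"dz":0,"ax":0,"ay":0,"az":0},{"dx":0,"dy":0,"dz":0,"ax":0,"ay":0,"az":0}]'

```text
time_s: 2.85
eef_pos: [0.4755, -0.1356, 0.1599]
tcp_rot: [-90.0, 0.1, -17.7]
contact_force: [-0.4, 0.7, 0.2]
gripper_width: 0.0856
```

```bash
python3 - <<'E'
from h import *
c=vision.read_camera('scene'); err((.4772,-.1316,.088)); print(proj(c,arm.get_state()['eef_pos']),proj(c,(.4772,-.1316,.127)))
c2=vision.read_camera('top')
a=c['color'][130:340,60:340]; b=c2['color'][180:390,250:530]
cv2.imwrite('pics/both3.png',cv2.resize(np.vstack([a,b]),None,fx=1.42,fy=1.42))
E
```

```text
t 2.9 tcp [ 0.4762 -0.1359  0.1612] rpy [-9.000e+01 -5.000e-02 -1.771e+01] F [-0.5 -0.1  0.4] w 0.0852
tool delta [-0.0004  0.0732  0.0044]
[124.52736152 238.83302224] [131.79372925 255.79660439]
```

View pics/both3.png

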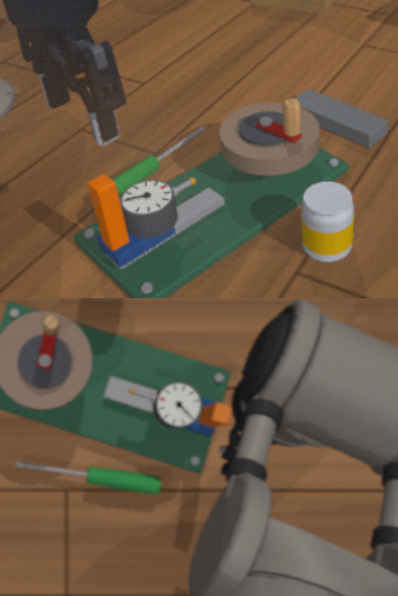

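```bash
python3 - <<'E'
from h import *
c=vision.read_camera('scene');c2=vision.read_camera('top'); s=arm.get_state(); M=rot(s['tcp_rot']); p=s['eef_pos']
for sx in(-.05,0,.05):
  for h in (.013,.07,.15): 
    q=p+M[:,0]*sx-M[:,1]*h; print(sx,h,proj(c,q).round(0),proj(c2,q).round(0))
a=c['color'][110:310,60:260]; b=c2['color'][220:420,370:570]
cv2.imwrite('pics/both4.png',cv2.resize(np.hstack([a,np.pad(b,((0,0),(0,200-b.shape[1]),(0,0)))]),None,fx=2,fy=2,interpolation=cv2.INTER_CUBIC))
E
```

```text
-0.05 0.013 [106. 217.] [406. 288.]
-0.05 0.07 [ 96. 184.] [415. 289.]
-0.05 0.15 [ 82. 131.] [429. 289.]
0 0.013 [123. 231.] [415. 259.]
0 0.07 [114. 196.] [424. 257.]
0 0.15 [100. 141.] [439. 254.]
0.05 0.013 [142. 246.] [423. 231.]
0.05 0.07 [134. 210.] [432. 227.]
0.05 0.15 [121. 154.] [448. 220.]
```

View pics/both4.png

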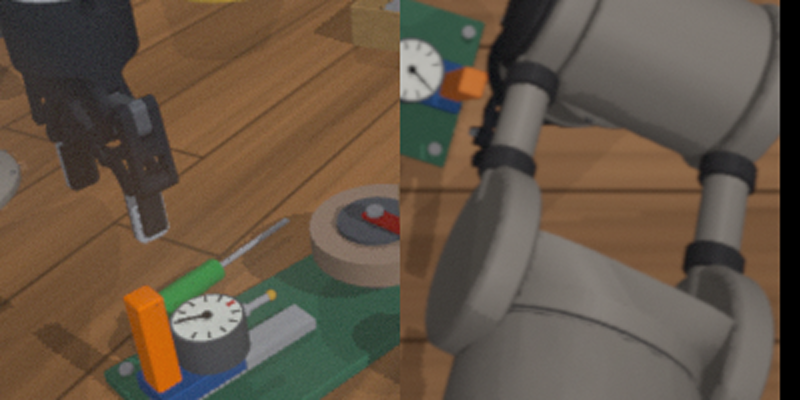

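Fingertips in the scene view at about (134,229) and (100,202) sit roughly 15 px above the prediction, so they may be higher than stated. I'll descend part way and compare again.

step_arm --plan '[{"dx":-0.0004,"dy":0.02,"dz":0.0044,"ax":0,"ay":0,"az":0},{"dx":0,"dy":0.02,"dz":0,"ax":0,"ay":0,"az":0},{"dx":0,"dy":0,"dz":0,"ax":0,"ay":0,"az":0}]'

```text
time_s: 3.35
eef_pos: [0.4811, -0.133, 0.1256]
tcp_rot: [-90.1, -0.7, -17.7]
contact_force: [0.2, -0.5, 0.4]
gripper_width: 0.0855
```

```bash
python3 - <<'E'
from h import *
c=vision.read_camera('scene'); s=arm.get_state(); M=rot(s['tcp_rot']); p=s['eef_pos']
err((.4772,-.1316,.088))
for sx in(-.0425,.0425):
    for h in (.013,.04):print(proj(c,p+M[:,0]*sx-M[:,1]*h).round(0))
cv2.imwrite('pics/sc5.png',cv2.resize(c['color'][150:330,60:240],None,fx=3,fy=3,interpolation=cv2.INTER_CUBIC))
E
```

```text
t 3.4 tcp [ 0.4819 -0.1333  0.1269] rpy [-90.08  -0.84 -17.7 ] F [1.1 0.4 0.5] w 0.0851
tool delta [-0.0056  0.0388  0.0003]
[117. 239.]
[113. 224.]
[148. 263.]
[144. 248.]
```

View pics/sc5.png

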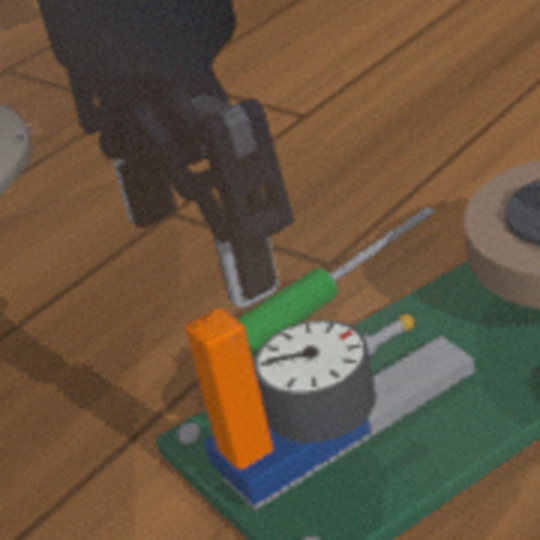

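Fingertips at about (144,251) and (109,225) are still some 20 mm above nominal. I'll correct x and tilt and go down further while straddling the handle, then look.

step_arm --plan '[{"dx":-0.0056,"dy":0.012,"dz":0,"ax":0,"ay":0,"az":-0.014},{"dx":0,"dy":0.015,"dz":0,"ax":0,"ay":0,"az":0},{"dx":0,"dy":0.012,"dz":0,"ax":0,"ay":0,"az":0},{"dx":0,"dy":0,"dz":0,"ax":0,"ay":0,"az":0}]'

```text
time_s: 3.8
eef_pos: [0.4812, -0.1338, 0.0925]
tcp_rot: [-90.1, -2.2, -17.7]
contact_force: [-0.5, -0.1, -0.7]
gripper_width: 0.0855
```

```bash
python3 - <<'E'
from h import *
c=vision.read_camera('scene'); c2=vision.read_camera('top'); s=arm.get_state(); M=rot(s['tcp_rot']); p=s['eef_pos']
err((.4772,-.1316,.082))
for sx in(-.0425,.0425):
    for h in (.013,.04):print(proj(c,p+M[:,0]*sx-M[:,1]*h).round(0),proj(c2,p+M[:,0]*sx-M[:,1]*h).round(0))
a=c['color'][150:330,60:240]; b=c2['color'][190:370,340:520]
cv2.imwrite('pics/sc6.png',cv2.resize(np.hstack([a,b]),None,fx=2.2,fy=2.2,interpolation=cv2.INTER_CUBIC))
E
```

```text
t 3.9 tcp [ 0.482  -0.1342  0.0937] rpy [-90.16  -2.38 -17.68] F [-0.6  0.6  0.2] w 0.0853
tool delta [-0.0059  0.0114  0.001 ]
[121. 256.] [397. 282.]
[117. 242.] [400. 283.]
[151. 281.] [411. 237.]
[147. 266.] [414. 236.]
```

View pics/sc6.png

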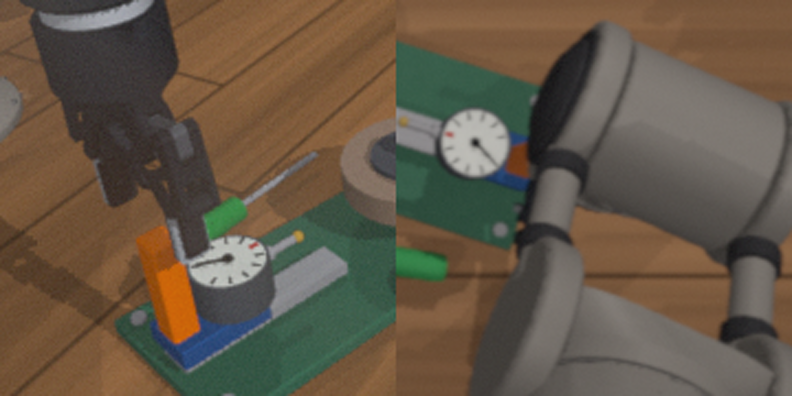

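The near fingertip at crop (195,258) is still about 14 px above its prediction. The top view shows the far tip where predicted. So the open tips sit higher than nominal, while the sideways position is right. I'll fix the tilt and x, lower a bit and close gently.

step_arm --plan '[{"dx":-0.0055,"dy":0.008,"dz":0.001,"ax":0,"ay":0,"az":0.04},{"dx":0,"dy":0.008,"dz":0,"ax":0,"ay":0,"az":0.01},{"dx":0,"dy":0,"dz":0,"ax":0,"ay":0,"az":0}]'

```text
time_s: 4.2
eef_pos: [0.4791, -0.1325, 0.0793]
tcp_rot: [-90.2, 0.3, -17.7]
contact_force: [0.9, 0.4, -0.6]
gripper_width: 0.0856
```

```bash
python3 - <<'E'
from h import *
err((.4772,-.1316,.08))
E
```

```text
t 4.2 tcp [ 0.4791 -0.1325  0.0793] rpy [-90.19   0.29 -17.68] F [ 0.9  0.4 -0.6] w 0.0856
tool delta [-0.0021 -0.0007  0.0002]
```

step_arm --plan '[{"dx":-0.002,"dy":0,"dz":0,"ax":0,"ay":0,"az":0},{"dx":0,"dy":0,"dz":0,"ax":0,"ay":0,"az":0},{"dx":0,"dy":0,"dz":0,"ax":0,"ay":0,"az":0},{"dx":0,"dy":0,"dz":0,"ax":0,"ay":0,"az":0},{"dx":0,"dy":0,"dz":0,"ax":0,"ay":0,"az":0},{"dx":0,"dy":0,"dz":0,"ax":0,"ay":0,"az":0}]' --fingers 0.6 --grip_force 20

```text
time_s: 4.8
eef_pos: [0.4778, -0.1322, 0.0808]
tcp_rot: [-90.2, 0.1, -17.7]
contact_force: [-0.1, -0.7, -0.1]
gripper_width: 0.0341
```

step_arm --plan '[{"dx":0,"dy":0,"dz":0,"ax":0,"ay":0,"az":0},{"dx":0,"dy":0,"dz":0,"ax":0,"ay":0,"az":0},{"dx":0,"dy":0,"dz":0,"ax":0,"ay":0,"az":0},{"dx":0,"dy":0,"dz":0,"ax":0,"ay":0,"az":0}]' --fingers 0.8

```text
time_s: 5.2
eef_pos: [0.4802, -0.1329, 0.0813]
tcp_rot: [-90.2, -0.2, -17.7]
contact_force: [1.6, 0.2, -0.6]
gripper_width: 0.0235
```

Width 23.5 mm means the handle is held. Now slide it forward.

step_arm --plan '[{"dx":0,"dy":0,"dz":0,"ax":0,"ay":0,"az":0},{"dx":0,"dy":0,"dz":0,"ax":0,"ay":0,"az":0},{"dx":0,"dy":0,"dz":0.005,"ax":0,"ay":0,"az":0},{"dx":0,"dy":0,"dz":0.007,"ax":0,"ay":0,"az":0},{"dx":0,"dy":0,"dz":0.007,"ax":0,"ay":0,"az":0},{"dx":0,"dy":0,"dz":0.007,"ax":0,"ay":0,"az":0},{"dx":0,"dy":0,"dz":0.007,"ax":0,"ay":0,"az":0},{"dx":0,"dy":0,"dz":0,"ax":0,"ay":0,"az":0}]' --fingers 1 --grip_force 40

```text
time_s: 6.0
eef_pos: [0.488, -0.1084, 0.0814]
tcp_rot: [-91.0, -0.2, -17.7]
contact_force: [4.2, 4.3, -1.4]
gripper_width: 0.0232
```

```bash
cat >> h.py <<'E'
import sys
def needle(c,ctr,fwd=(0.3035,0.9528),show=False):
    """needle reading (deg) from rays onto the z=.077 face around ctr (xy)"""
    g=cv2.cvtColor(c['color'],cv2.COLOR_BGR2GRAY).astype(np.float32)
    th=np.radians(np.arange(0,360,3)); f0=np.arctan2(fwd[1],fwd[0])
    sc=[]
    for t in th:  # t = needle angle; pointing heading = f0 +150deg - t (ccw)
        a=f0+np.radians(150)-t
        px=np.array([proj(c,(ctr[0]+r*np.cos(a),ctr[1]+r*np.sin(a),.077)) for r in np.linspace(.008,.018,6)],np.float32)
        sc.append(cv2.remap(g,px[None,:,0],px[None,:,1],cv2.INTER_LINEAR).mean())
    sc=np.array(sc); d=sc.max()-sc
    d=np.convolve(np.r_[d[-2:],d,d[:2]],np.ones(5)/5,'valid'); i=int(d.argmax())
    w=np.array([d[(i+k)%120] for k in range(-5,6)]); w=np.clip(w-np.median(d)-.3*(d.max()-np.median(d)),0,None)
    return (3*(i+(w*np.arange(-5,6)).sum()/w.sum()))%360, d.max()/np.median(d)
def dialc(c,guess):
    u=proj(c,(*guess,.077)); m=cv2.inRange(cv2.cvtColor(c['color'],cv2.COLOR_BGR2HSV),(0,0,140),(179,70,255))
    k=np.zeros_like(m); cv2.circle(k,tuple(int(v) for v in u),26,255,-1); m&=k
    cs,_=cv2.findContours(m,cv2.RETR_EXTERNAL,cv2.CHAIN_APPROX_NONE); q=max(cs,key=cv2.contourArea)
    e=cv2.fitEllipse(cv2.convexHull(q)); p=toz(c,e[0],.077)[:2]
    return p,np.array(e[1]).round(1)
def gauge(shift,names=('scene','top')):
    g0=np.array([.492,-.0888])+np.array([.3035,.9528])*shift
    for n in names:
        c=vision.read_camera(n)
        try:
            p,e=dialc(c,g0); a,q=needle(c,p); a2,q2=needle(c,g0)
            print(n,'dial',p.round(4),'guess',g0.round(4),'axes',e,'needle deg',round(a,1),'q',round(q,1),'| at guess',round(a2,1),round(q2,1),'mm',round(a/12,2))
        except Exception as ex: print(n,ex)
    return c
E
python3 - <<'E'
from h import *
s=arm.get_state(); err(s['eef_pos']); sh=(s['eef_pos'][:2]-np.array([.4802,-.1329]))@np.array([.3035,.9528]); print('shift',sh)
gauge(sh)
E
```

```text
t 6.0 tcp [ 0.488  -0.1084  0.0814] rpy [-90.96  -0.18 -17.7 ] F [ 4.2  4.3 -1.4] w 0.0232
tool delta [0. 0. 0.]
shift 0.025674373654334972
scene dial [ 0.5015 -0.0668] guess [ 0.4998 -0.0643] axes [21.  34.5] needle deg 13.0 q 10.0 | at guess 359.7 12.7 mm 1.08
top dial [ 0.4999 -0.0637] guess [ 0.4998 -0.0643] axes [29.  29.9] needle deg 358.6 q 17.4 | at guess 0.4 18.2 mm 29.88
```

Carriage moved 26 mm and the needle reads 0, with both views agreeing. Continue.

step_arm --plan '[{"dx":0,"dy":0,"dz":0.006,"ax":0,"ay":0,"az":0},{"dx":0,"dy":0,"dz":0.006,"ax":0.015,"ay":0,"az":0},{"dx":0,"dy":0,"dz":0.006,"ax":0,"ay":0,"az":0},{"dx":0,"dy":0,"dz":0.006,"ax":0,"ay":0,"az":0},{"dx":0,"dy":0,"dz":0.004,"ax":0,"ay":0,"az":0},{"dx":0,"dy":0,"dz":0,"ax":0,"ay":0,"az":0}]'

```text
time_s: 6.7
eef_pos: [0.4942, -0.0891, 0.0814]
tcp_rot: [-90.9, -0.1, -17.7]
contact_force: [3.0, 4.2, 0.4]
gripper_width: 0.0229
```

```bash
cat > g.py <<'E'
from h import *
s=arm.get_state(); err(s['eef_pos']); sh=(s['eef_pos'][:2]-np.array([.4802,-.1329]))@np.array([.3035,.9528]); print('shift',sh)
gauge(sh)
E
python3 g.py
```

```text
t 6.7 tcp [ 0.4942 -0.0891  0.0814] rpy [-90.85  -0.13 -17.65] F [3.  4.2 0.4] w 0.0229
tool delta [0. 0. 0.]
shift 0.045933920288309504
scene dial [ 0.5079 -0.0477] guess [ 0.5059 -0.045 ] axes [20.4 33.8] needle deg 14.8 q 8.2 | at guess 359.6 13.2 mm 1.24
top dial [ 0.5059 -0.0428] guess [ 0.5059 -0.045 ] axes [26.8 30.3] needle deg 352.0 q 14.4 | at guess 0.0 15.7 mm 29.33
```

step_arm --plan '[{"dx":0,"dy":0,"dz":0.004,"ax":0,"ay":0,"az":0},{"dx":0,"dy":0,"dz":0.004,"ax":0,"ay":0,"az":0},{"dx":0,"dy":0,"dz":0.004,"ax":0,"ay":0,"az":0},{"dx":0,"dy":0,"dz":0.004,"ax":0,"ay":0,"az":0},{"dx":0,"dy":0,"dz":0,"ax":0,"ay":0,"az":0}]'

```text
time_s: 7.3
eef_pos: [0.4973, -0.0793, 0.0814]
tcp_rot: [-91.4, -0.1, -17.6]
contact_force: [1.8, 4.4, -0.4]
gripper_width: 0.0226
```

```bash
python3 g.py
```

```text
t 7.3 tcp [ 0.4973 -0.0793  0.0814] rpy [-9.142e+01 -9.000e-02 -1.761e+01] F [ 1.8  4.4 -0.4] w 0.0226
tool delta [0. 0. 0.]
shift 0.05628559784596868
scene dial [ 0.5109 -0.0375] guess [ 0.5091 -0.0352] axes [20.2 33.8] needle deg 23.7 q 9.9 | at guess 11.0 15.2 mm 1.98
top dial [ 0.5083 -0.0281] guess [ 0.5091 -0.0352] axes [22.1 30. ] needle deg 306.5 q 11.5 | at guess 311.8 31.3 mm 25.54
```

step_arm --plan '[{"dx":0,"dy":0,"dz":0.004,"ax":0.01,"ay":0,"az":0},{"dx":0,"dy":0,"dz":0.004,"ax":0.01,"ay":0,"az":0},{"dx":0,"dy":0,"dz":0.004,"ax":0,"ay":0,"az":0},{"dx":0,"dy":0,"dz":0.003,"ax":0,"ay":0,"az":0},{"dx":0,"dy":0,"dz":0,"ax":0,"ay":0,"az":0}]'

```text
time_s: 7.9
eef_pos: [0.4997, -0.0717, 0.0814]
tcp_rot: [-90.9, -0.0, -17.5]
contact_force: [0.9, 5.1, -0.2]
gripper_width: 0.0231
```

```bash
python3 g.py
```

```text
t 7.9 tcp [ 0.4997 -0.0717  0.0814] rpy [-9.093e+01 -5.000e-02 -1.750e+01] F [ 0.9  5.1 -0.2] w 0.0231
tool delta [0. 0. 0.]
shift 0.06418973131614605
scene dial [ 0.5133 -0.0303] guess [ 0.5115 -0.0276] axes [20.  33.2] needle deg 97.0 q 12.0 | at guess 97.5 12.9 mm 8.08
top dial [ 0.5108 -0.0214] guess [ 0.5115 -0.0276] axes [22.3 30.1] needle deg 305.9 q 8.8 | at guess 311.9 11.4 mm 25.49
```

step_arm --plan '[{"dx":0,"dy":0,"dz":0.004,"ax":0,"ay":0,"az":0},{"dx":0,"dy":0,"dz":0.0035,"ax":0,"ay":0,"az":0},{"dx":0,"dy":0,"dz":0,"ax":0,"ay":0,"az":0}]'

```text
time_s: 8.3
eef_pos: [0.501, -0.0677, 0.0813]
tcp_rot: [-91.3, -0.0, -17.4]
contact_force: [1.7, 2.9, -0.7]
gripper_width: 0.023
```

```bash
python3 g.py
```

```text
t 8.3 tcp [ 0.501  -0.0677  0.0813] rpy [-9.127e+01 -2.000e-02 -1.744e+01] F [ 1.7  2.9 -0.7] w 0.023
tool delta [0. 0. 0.]
shift 0.06839027181971985
scene dial [ 0.5149 -0.0261] guess [ 0.5128 -0.0236] axes [20.1 32.5] needle deg 139.7 q 14.3 | at guess 152.6 15.9 mm 11.64
top dial [ 0.512  -0.0145] guess [ 0.5128 -0.0236] axes [19.6 28.6] needle deg 308.8 q 8.7 | at guess 311.5 3.4 mm 25.73
```

Needle is close to mid-scale. Release and lift.

step_arm --plan '[{"dx":0,"dy":0,"dz":0,"ax":0,"ay":0,"az":0},{"dx":0,"dy":0,"dz":0,"ax":0,"ay":0,"az":0},{"dx":0,"dy":0,"dz":0,"ax":0,"ay":0,"az":0},{"dx":0,"dy":0,"dz":0,"ax":0,"ay":0,"az":0},{"dx":0,"dy":0,"dz":0,"ax":0,"ay":0,"az":0},{"dx":0,"dy":-0.03,"dz":0,"ax":0,"ay":0,"az":0},{"dx":0,"dy":-0.04,"dz":0,"ax":0,"ay":0,"az":0},{"dx":0,"dy":-0.04,"dz":0,"ax":0,"ay":0,"az":0},{"dx":0,"dy":-0.01,"dz":-0.04,"ax":0.02,"ay":0,"az":0},{"dx":0,"dy":0,"dz":-0.04,"ax":0,"ay":0,"az":0},{"dx":0,"dy":0,"dz":-0.04,"ax":0,"ay":0,"az":0},{"dx":0,"dy":0,"dz":0,"ax":0,"ay":0,"az":0}]' --fingers 0

```text
time_s: 9.6
eef_pos: [0.4657, -0.181, 0.2073]
tcp_rot: [-90.2, -0.0, -16.9]
contact_force: [0.2, 0.8, -0.3]
gripper_width: 0.0857
```

```bash
python3 - <<'E'
from h import *
c=gauge(.0684)
cv2.imwrite('pics/top7.png',cv2.resize(c['color'][150:310,225:425],None,fx=3.5,fy=3.5,interpolation=cv2.INTER_CUBIC))
# knob top: tan blob near old spot
c0=cv2.imread('pics/top0.png')
print('knob',toz(c,(286,197),.134))
err((.589,.0768,.15))
E
```

```text
scene dial [ 0.5148 -0.0261] guess [ 0.5128 -0.0236] axes [20.  32.5] needle deg 139.9 q 14.8 | at guess 152.5 16.1 mm 11.66
top dial [ 0.5129 -0.0229] guess [ 0.5128 -0.0236] axes [29.  29.7] needle deg 152.3 q 21.4 | at guess 151.9 23.5 mm 12.69
knob [0.5890151  0.07680728 0.134     ]
t 9.7 tcp [ 0.4664 -0.1777  0.207 ] rpy [-9.004e+01  3.000e-02 -1.682e+01] F [-0.2  0.8 -0.4] w 0.0851
tool delta [0.0438 0.0568 0.2791]
```

View pics/top7.png

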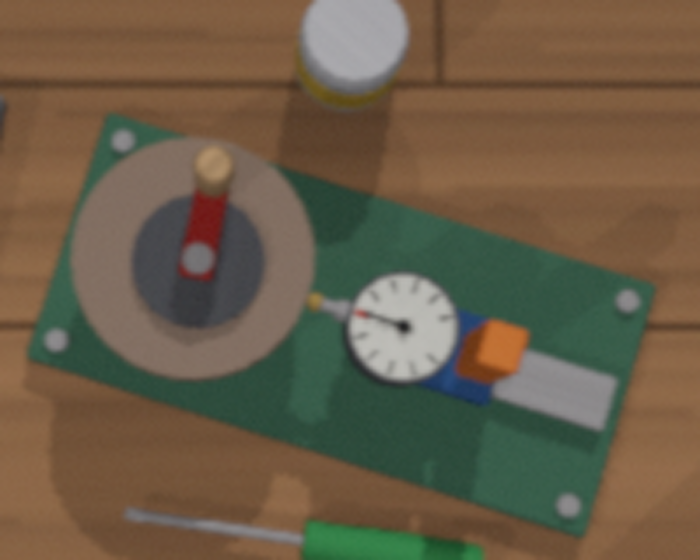

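Needle is on the red mark (152°, 12.7 mm). The plunger bears at (314,300) in the crop, and the knob is at (215,160). The stone's offset suggests that this is near the low spot. Go above the knob.

step_arm --plan '[{"dx":0.0055,"dy":0,"dz":0.035,"ax":0,"ay":0.015,"az":0},{"dx":0.0055,"dy":0,"dz":0.035,"ax":0,"ay":0,"az":0},{"dx":0.0055,"dy":0,"dz":0.035,"ax":0,"ay":0,"az":0},{"dx":0.0055,"dy":0,"dz":0.035,"ax":0,"ay":0,"az":0},{"dx":0.0055,"dy":0,"dz":0.035,"ax":0,"ay":0,"az":0},{"dx":0.0055,"dy":0,"dz":0.035,"ax":0,"ay":0,"az":0},{"dx":0.0055,"dy":0,"dz":0.035,"ax":0,"ay":0,"az":0},{"dx":0,"dy":0,"dz":0,"ax":0,"ay":0,"az":0},{"dx":0,"dy":0,"dz":0,"ax":0,"ay":0,"az":0}]'

```text
time_s: 10.6
eef_pos: [0.5789, 0.0669, 0.2041]
tcp_rot: [-89.9, 0.4, -17.1]
contact_force: [-0.1, -0.4, 0.7]
gripper_width: 0.0852
```

```bash
python3 - <<'E'
from h import *
err((.590,.0765,.095))
E
```

```text
t 10.6 tcp [0.5789 0.0669 0.2041] rpy [-89.9    0.38 -17.08] F [-0.1 -0.4  0.7] w 0.0852
tool delta [0.0086 0.1091 0.0123]
```

step_arm --plan '[{"dx":0.008,"dy":0,"dz":0.011,"ax":0,"ay":0.01,"az":0},{"dx":0,"dy":0.02,"dz":0,"ax":0,"ay":0,"az":0},{"dx":0,"dy":0.015,"dz":0,"ax":0,"ay":0,"az":0},{"dx":0,"dy":0,"dz":0,"ax":0,"ay":0,"az":0},{"dx":0,"dy":0,"dz":0,"ax":0,"ay":0,"az":0}]'

```text
time_s: 11.1
eef_pos: [0.5876, 0.0756, 0.1686]
tcp_rot: [-89.9, 0.5, -17.6]
contact_force: [0.1, 0.6, 0.7]
gripper_width: 0.0852
```

```bash
python3 - <<'E'
from h import *
err((.590,.0765,.095))
E
```

```text
t 11.1 tcp [0.5876 0.0756 0.1686] rpy [-89.94   0.45 -17.63] F [0.1 0.6 0.7] w 0.0852
tool delta [0.0026 0.0736 0.0015]
```

step_arm --plan '[{"dx":0.0025,"dy":0.02,"dz":0.0015,"ax":0,"ay":0,"az":0},{"dx":0,"dy":0.02,"dz":0,"ax":0,"ay":0,"az":0},{"dx":0,"dy":0.015,"dz":0,"ax":0,"ay":0,"az":0},{"dx":0,"dy":0,"dz":0,"ax":0,"ay":0,"az":0},{"dx":0,"dy":0,"dz":0,"ax":0,"ay":0,"az":0}]'

```text
time_s: 11.6
eef_pos: [0.5921, 0.0749, 0.1178]
tcp_rot: [-89.8, 0.0, -17.7]
contact_force: [-0.5, 0.4, 0.8]
gripper_width: 0.0853
```

```bash
python3 - <<'E'
from h import *
err((.590,.0765,.095))
E
```

```text
t 11.6 tcp [0.5921 0.0749 0.1178] rpy [-8.981e+01  2.000e-02 -1.775e+01] F [-0.5  0.4  0.8] w 0.0853
tool delta [-0.0025  0.0228  0.0008]
```

step_arm --plan '[{"dx":-0.0025,"dy":0.012,"dz":0.001,"ax":0,"ay":0,"az":0},{"dx":-0.001,"dy":0.01,"dz":0,"ax":0,"ay":0,"az":0},{"dx":0,"dy":0,"dz":0,"ax":0,"ay":0,"az":0},{"dx":0,"dy":0,"dz":0,"ax":0,"ay":0,"az":0}]'

```text
time_s: 12.0
eef_pos: [0.5901, 0.077, 0.0968]
tcp_rot: [-89.7, -0.2, -17.8]
contact_force: [0.8, -0.1, -0.3]
gripper_width: 0.0853
```

step_arm --plan '[{"dx":0,"dy":0,"dz":0,"ax":0,"ay":0,"az":0},{"dx":0,"dy":0,"dz":0,"ax":0,"ay":0,"az":0},{"dx":0,"dy":0,"dz":0,"ax":0,"ay":0,"az":0},{"dx":0,"dy":0,"dz":0,"ax":0,"ay":0,"az":0},{"dx":0,"dy":0,"dz":0,"ax":0,"ay":0,"az":0},{"dx":0,"dy":0,"dz":0,"ax":0,"ay":0,"az":0},{"dx":0,"dy":0,"dz":0,"ax":0,"ay":0,"az":0},{"dx":0,"dy":0,"dz":0,"ax":0,"ay":0,"az":0}]' --fingers 0.85 --grip_force 25

```text
time_s: 12.8
eef_pos: [0.5922, 0.0767, 0.0981]
tcp_rot: [-89.7, -0.5, -17.8]
contact_force: [1.4, -0.8, -0.7]
gripper_width: 0.0203
```

```bash
python3 - <<'E'
from h import *
err((.590,.0765,.095)); gauge(.0684)
E
```

```text
t 12.8 tcp [0.5922 0.0767 0.0981] rpy [-89.68  -0.48 -17.77] F [ 1.4 -0.8 -0.7] w 0.0203
tool delta [-0.002   0.0031 -0.0008]
scene dial [ 0.5149 -0.0262] guess [ 0.5128 -0.0236] axes [20.2 32.6] needle deg 139.6 q 16.2 | at guess 152.7 23.1 mm 11.63
top dial [ 0.5141 -0.0432] guess [ 0.5128 -0.0236] axes [ 6.5 22.5] needle deg 306.0 q 1.9 | at guess 122.9 2.0 mm 25.5
```

Knob is gripped. Start turning it anticlockwise, the tool keeping its heading.

step_arm --plan '[{"dx":-0.0028,"dy":0,"dz":0.0117,"ax":0,"ay":0,"az":0},{"dx":-0.0057,"dy":0,"dz":0.0105,"ax":0,"ay":0,"az":0},{"dx":-0.0083,"dy":0,"dz":0.0087,"ax":0,"ay":0,"az":0},{"dx":0,"dy":0,"dz":0,"ax":0,"ay":0,"az":0}]' --fingers 1

```text
time_s: 13.3
eef_pos: [0.5842, 0.1109, 0.0981]
tcp_rot: [-89.9, -0.4, -17.8]
contact_force: [-3.4, 1.9, 2.1]
gripper_width: 0.0193
```

```bash
cat > k.py <<'E'
from h import *
A=np.array([.550,.0857])
s=arm.get_state(); M=rot(s['tcp_rot']); d=s['eef_pos'][:2]-A; r=np.hypot(*d); th=np.degrees(np.arctan2(d[1],d[0])); psi=th+17.7
print('t',round(s['time_s'],2),'tcp',s['eef_pos'].round(4),'rpy',s['tcp_rot'].round(1),'F',s['contact_force'].round(1),'w',round(s['gripper_width'],4),'crank',round(th,1),'r',round(r,4))
sg=float(sys.argv[1]) if len(sys.argv)>1 else 15
yaw=s['tcp_rot'][2]
def p(t): t=np.radians(t-yaw); return .043*np.array([np.cos(t),np.sin(t)])
cur=r*np.array([np.cos(np.radians(th-yaw)),np.sin(np.radians(th-yaw))]); out=[]
for i in range(1,7): q=p(th+sg*i); out.append((q-cur).round(4).tolist()); cur=q
print('dx,dz rows for %g deg:'%sg,out)
c=vision.read_camera('scene'); g0=np.array([.5128,-.0236]); a,q=needle(c,g0); print('needle',round(a,1),'q',round(q,1),'mm',round(a/12,2))
E
python3 k.py
```

```text
t 13.3 tcp [0.5842 0.1109 0.0981] rpy [-89.9  -0.4 -17.8] F [-3.4  1.9  2.1] w 0.0193 crank 36.5 r 0.0425
dx,dz rows for 15 deg: [[-0.0096, 0.0057], [-0.0109, 0.0026], [-0.0112, -0.0003], [-0.0107, -0.0032], [-0.0095, -0.0059], [-0.0077, -0.0082]]
needle 152.4 q 19.3 mm 12.7
```

step_arm --plan '[{"dx":-0.0096,"dy":0,"dz":0.0057,"ax":0,"ay":0,"az":0},{"dx":-0.0109,"dy":0,"dz":0.0026,"ax":0,"ay":0,"az":0},{"dx":-0.0112,"dy":0,"dz":-0.0003,"ax":0,"ay":0,"az":0},{"dx":0,"dy":0,"dz":0,"ax":0,"ay":0,"az":0}]'

```text
time_s: 13.75
eef_pos: [0.5564, 0.1274, 0.098]
tcp_rot: [-89.9, -0.7, -17.8]
contact_force: [-4.0, -1.9, 0.8]
gripper_width: 0.0196
```

```bash
python3 k.py
```

```text
t 13.75 tcp [0.5564 0.1274 0.098 ] rpy [-89.9  -0.7 -17.8] F [-4.  -1.9  0.8] w 0.0196 crank 81.3 r 0.0422
dx,dz rows for 15 deg: [[-0.0109, -0.0024], [-0.0096, -0.0059], [-0.0077, -0.0082], [-0.0053, -0.0099], [-0.0026, -0.0109], [0.0003, -0.0112]]
needle 176.2 q 11.9 mm 14.69
```

step_arm --plan '[{"dx":-0.0109,"dy":0,"dz":-0.0024,"ax":0,"ay":0,"az":0},{"dx":-0.0096,"dy":0,"dz":-0.0059,"ax":0,"ay":0,"az":0},{"dx":-0.0077,"dy":0,"dz":-0.0082,"ax":0,"ay":0,"az":0},{"dx":0,"dy":0,"dz":0,"ax":0,"ay":0,"az":0}]'

```text
time_s: 14.2
eef_pos: [0.5277, 0.1216, 0.0981]
tcp_rot: [-89.6, -1.0, -17.9]
contact_force: [-2.8, -4.2, 0.2]
gripper_width: 0.0195
```

```bash
python3 k.py
```

```text
t 14.2 tcp [0.5277 0.1216 0.0981] rpy [-89.6  -1.  -17.9] F [-2.8 -4.2  0.2] w 0.0195 crank 121.8 r 0.0423
dx,dz rows for 15 deg: [[-0.0066, -0.009], [-0.0034, -0.0107], [-0.0005, -0.0112], [0.0024, -0.011], [0.0051, -0.01], [0.0075, -0.0083]]
needle 208.8 q 13.2 mm 17.4
```

step_arm --plan '[{"dx":-0.0066,"dy":0,"dz":-0.009,"ax":0,"ay":0,"az":0.01},{"dx":-0.0034,"dy":0,"dz":-0.0107,"ax":0,"ay":0,"az":0},{"dx":0,"dy":0,"dz":0,"ax":0,"ay":0,"az":0}]'

```text
time_s: 14.55
eef_pos: [0.5141, 0.1085, 0.0981]
tcp_rot: [-89.2, -0.5, -17.9]
contact_force: [-2.6, -3.6, 3.4]
gripper_width: 0.0195
```

```bash
python3 k.py
```

```text
t 14.55 tcp [0.5141 0.1085 0.0981] rpy [-89.2  -0.5 -17.9] F [-2.6 -3.6  3.4] w 0.0195 crank 147.5 r 0.0425
dx,dz rows for 15 deg: [[-0.0018, -0.011], [0.0016, -0.0111], [0.0044, -0.0103], [0.0069, -0.0088], [0.009, -0.0068], [0.0104, -0.0042]]
needle 226.6 q 12.0 mm 18.88
```

step_arm --plan '[{"dx":-0.0018,"dy":0,"dz":-0.011,"ax":-0.01,"ay":0,"az":0},{"dx":0.0016,"dy":0,"dz":-0.0111,"ax":0,"ay":0,"az":0},{"dx":0,"dy":0,"dz":0,"ax":0,"ay":0,"az":0}]'

```text
time_s: 14.9
eef_pos: [0.5075, 0.0903, 0.0981]
tcp_rot: [-89.6, -0.4, -18.0]
contact_force: [-2.7, -4.1, 2.9]
gripper_width: 0.0198
```

```bash
python3 k.py
```

```text
t 14.9 tcp [0.5075 0.0903 0.0981] rpy [-89.6  -0.4 -18. ] F [-2.7 -4.1  2.9] w 0.0198 crank 173.9 r 0.0428
dx,dz rows for 15 deg: [[0.0035, -0.0106], [0.0063, -0.0093], [0.0085, -0.0073], [0.0101, -0.0049], [0.011, -0.0021], [0.0112, 0.0008]]
needle 240.0 q 14.7 mm 20.0
```

step_arm --plan '[{"dx":0.0035,"dy":0,"dz":-0.0106,"ax":0,"ay":0,"az":0},{"dx":0.0063,"dy":0,"dz":-0.0093,"ax":0,"ay":0,"az":0},{"dx":0,"dy":0,"dz":0,"ax":0,"ay":0,"az":0}]'

```text
time_s: 15.25
eef_pos: [0.5098, 0.0702, 0.0981]
tcp_rot: [-89.5, -0.2, -17.9]
contact_force: [-1.8, -6.4, 1.6]
gripper_width: 0.0195
```

```bash
python3 k.py
```

```text
t 15.25 tcp [0.5098 0.0702 0.0981] rpy [-89.5  -0.2 -17.9] F [-1.8 -6.4  1.6] w 0.0195 crank -158.9 r 0.0431
dx,dz rows for 15 deg: [[0.0082, -0.0077], [0.0099, -0.0054], [0.0109, -0.0026], [0.0112, 0.0003], [0.0108, 0.0032], [0.0096, 0.0059]]
needle 243.0 q 16.9 mm 20.25
```

step_arm --plan '[{"dx":0.0082,"dy":0,"dz":-0.0077,"ax":0,"ay":0,"az":0},{"dx":0.0099,"dy":0,"dz":-0.0054,"ax":0,"ay":0,"az":0},{"dx":0,"dy":0,"dz":0,"ax":0,"ay":0,"az":0}]'

```text
time_s: 15.6
eef_pos: [0.5223, 0.0523, 0.0981]
tcp_rot: [-89.5, -0.0, -17.9]
contact_force: [3.0, -5.4, -0.8]
gripper_width: 0.0194
```

```bash
python3 k.py
```

```text
t 15.6 tcp [0.5223 0.0523 0.0981] rpy [-89.5  -0.  -17.9] F [ 3.  -5.4 -0.8] w 0.0194 crank -129.7 r 0.0434
dx,dz rows for 15 deg: [[0.011, -0.0024], [0.0112, 0.0001], [0.0108, 0.003], [0.0097, 0.0057], [0.0078, 0.008], [0.0055, 0.0098]]
needle 232.3 q 12.8 mm 19.36
```

step_arm --plan '[{"dx":0.0109,"dy":0,"dz":-0.0026,"ax":0,"ay":0,"az":0},{"dx":0.0112,"dy":0,"dz":0.0003,"ax":0,"ay":0,"az":0},{"dx":0,"dy":0,"dz":0,"ax":0,"ay":0,"az":0}]'

```text
time_s: 15.95
eef_pos: [0.5431, 0.0426, 0.0981]
tcp_rot: [-89.6, 0.0, -17.9]
contact_force: [5.7, -1.8, -0.6]
gripper_width: 0.0195
```

```bash
python3 k.py -15; python3 - <<'E'
import numpy as np
E
```

```text
t 15.95 tcp [0.5431 0.0426 0.0981] rpy [-89.6   0.  -17.9] F [ 5.7 -1.8 -0.6] w 0.0195 crank -99.1 r 0.0437
dx,dz rows for -15 deg: [[-0.0113, 0.0004], [-0.0109, 0.0027], [-0.0098, 0.0054], [-0.0081, 0.0078], [-0.0058, 0.0096], [-0.0032, 0.0108]]
needle 212.9 q 12.2 mm 17.74
```

```bash
python3 - <<'E'
import numpy as np
from scipy.optimize import least_squares
P=np.array([[.5922,.0767],[.5842,.1109],[.5564,.1274],[.5277,.1216],[.5141,.1085],[.5075,.0903],[.5098,.0702],[.5223,.0523],[.5431,.0426]])
m=np.array([152.7,152.4,176.2,208.8,226.6,240,243,232.3,212.9])/12
A=least_squares(lambda v:np.hypot(*(P-v[:2]).T)-v[2],[.55,.0857,.043]).x; print('axis',A)
th=np.arctan2(*(P-A[:2]).T[::-1])
c=lambda t:np.c_[np.ones_like(t),np.cos(t),np.sin(t)]
x=np.linalg.lstsq(c(th),m,rcond=None)[0]; print(x,np.hypot(*x[1:]),'high at',np.degrees(np.arctan2(x[2],x[1])),'res',(m-c(th)@x).round(2),np.degrees(th).round(1))
r=np.r_[m[4:]];t=np.unwrap(th)[4:]; q=np.linalg.lstsq(c(t),r,rcond=None)[0]; print('top5 high',np.degrees(np.arctan2(q[2],q[1])),np.hypot(*q[1:]))
E
```

```text
axis [0.55006127 0.08497216 0.04291017]
[16.24925759 -3.81172041 -0.94244791] 3.926502332040284 high at -166.1121465742048 res [ 0.03  0.06 -0.07 -0.03 -0.04  0.09  0.1  -0.08 -0.06] [ -11.1   37.2   81.5  121.4  146.8  172.9 -159.9 -130.4  -99.3]
top5 high -166.2681483524584 4.163370948482782
```

The cosine fit is clean: amplitude 3.93 mm, residuals below 0.1 mm, high spot at crank −166.1°, peak about 20.2 mm. Turn back there.

step_arm --plan '[{"dx":-0.0113,"dy":0,"dz":0.0004,"ax":0,"ay":0,"az":0},{"dx":-0.0109,"dy":0,"dz":0.0027,"ax":0,"ay":0,"az":0},{"dx":-0.0098,"dy":0,"dz":0.0054,"ax":0,"ay":0,"az":0},{"dx":-0.0081,"dy":0,"dz":0.0078,"ax":0,"ay":0,"az":0},{"dx":0,"dy":0,"dz":0,"ax":0,"ay":0,"az":0}]'

```text
time_s: 16.5
eef_pos: [0.511, 0.0664, 0.0981]
tcp_rot: [-90.0, -0.5, -17.9]
contact_force: [-1.5, 4.4, 1.7]
gripper_width: 0.0193
```

```bash
sed -i 's/.0857\]/.0850]/' k.py; python3 k.py -5
```

```text
t 16.5 tcp [0.511  0.0664 0.0981] rpy [-90.   -0.5 -17.9] F [-1.5  4.4  1.7] w 0.0193 crank -154.5 r 0.0432
dx,dz rows for -5 deg: [[-0.0023, 0.003], [-0.0022, 0.003], [-0.0019, 0.0032], [-0.0016, 0.0034], [-0.0013, 0.0035], [-0.001, 0.0036]]
needle 243.0 q 15.8 mm 20.25
```

step_arm --plan '[{"dx":-0.0031,"dy":0,"dz":0.0045,"ax":0,"ay":0,"az":0},{"dx":-0.0025,"dy":0,"dz":0.0048,"ax":0,"ay":0,"az":0},{"dx":0,"dy":0,"dz":0,"ax":0,"ay":0,"az":0}]'

```text
time_s: 16.85
eef_pos: [0.508, 0.0753, 0.098]
tcp_rot: [-90.2, -0.5, -17.8]
contact_force: [-2.4, 4.2, 3.4]
gripper_width: 0.0193
```

```bash
python3 k.py -3
```

```text
t 16.85 tcp [0.508  0.0753 0.098 ] rpy [-90.2  -0.5 -17.8] F [-2.4  4.2  3.4] w 0.0193 crank -167.0 r 0.0431
dx,dz rows for -3 deg: [[-0.001, 0.002], [-0.001, 0.002], [-0.0009, 0.0021], [-0.0008, 0.0021], [-0.0007, 0.0021], [-0.0006, 0.0022]]
needle 243.4 q 14.5 mm 20.28
```

Within 1° of the fit. Release and lift.

step_arm --plan '[{"dx":0,"dy":0,"dz":0,"ax":0,"ay":0,"az":0},{"dx":0,"dy":0,"dz":0,"ax":0,"ay":0,"az":0},{"dx":0,"dy":0,"dz":0,"ax":0,"ay":0,"az":0},{"dx":0,"dy":0,"dz":0,"ax":0,"ay":0,"az":0},{"dx":0,"dy":0,"dz":0,"ax":0,"ay":0,"az":0},{"dx":0,"dy":0,"dz":0,"ax":0,"ay":0,"az":0},{"dx":0,"dy":-0.02,"dz":0,"ax":0,"ay":0,"az":0},{"dx":0,"dy":-0.03,"dz":0,"ax":0,"ay":0,"az":0},{"dx":0,"dy":-0.04,"dz":0,"ax":0,"ay":0,"az":0},{"dx":0,"dy":-0.03,"dz":0,"ax":0,"ay":0,"az":0},{"dx":0,"dy":0,"dz":-0.04,"ax":0,"ay":0,"az":0},{"dx":0,"dy":0,"dz":-0.04,"ax":0,"ay":0,"az":0},{"dx":0,"dy":0,"dz":-0.04,"ax":0,"ay":0,"az":0},{"dx":0,"dy":0,"dz":-0.04,"ax":0,"ay":0,"az":0},{"dx":0,"dy":0,"dz":-0.04,"ax":0,"ay":0,"az":0},{"dx":0,"dy":0,"dz":-0.04,"ax":0,"ay":0,"az":0},{"dx":0,"dy":0,"dz":0,"ax":0,"ay":0,"az":0},{"dx":0,"dy":0,"dz":0,"ax":0,"ay":0,"az":0}]' --fingers 0

```text
time_s: 18.7
eef_pos: [0.4333, -0.1612, 0.2238]
tcp_rot: [-90.2, -0.8, -17.7]
contact_force: [0.4, -0.0, 0.3]
gripper_width: 0.085
```

```bash
python3 - <<'E'
from h import *
c=gauge(.0684)
cv2.imwrite('pics/top8.png',cv2.resize(c['color'][150:320,180:425],None,fx=3.2,fy=3.2,interpolation=cv2.INTER_CUBIC))
# expected knob top for crank -166 (arm frame bias ~ +2.5 mm in x vs camera)
a=np.radians(-166.1); print('expected knob px',proj(c,(.5475+.043*np.cos(a),.0855+.043*np.sin(a),.134)))
E
```

```text
scene dial [ 0.5149 -0.0262] guess [ 0.5128 -0.0236] axes [19.9 32.5] needle deg 235.4 q 11.5 | at guess 243.3 14.5 mm 19.62
top dial [ 0.5129 -0.0229] guess [ 0.5128 -0.0236] axes [29.  29.8] needle deg 243.9 q 23.3 | at guess 240.8 28.0 mm 20.33
expected knob px [286.79671099 244.07463584]
```

View pics/top8.png

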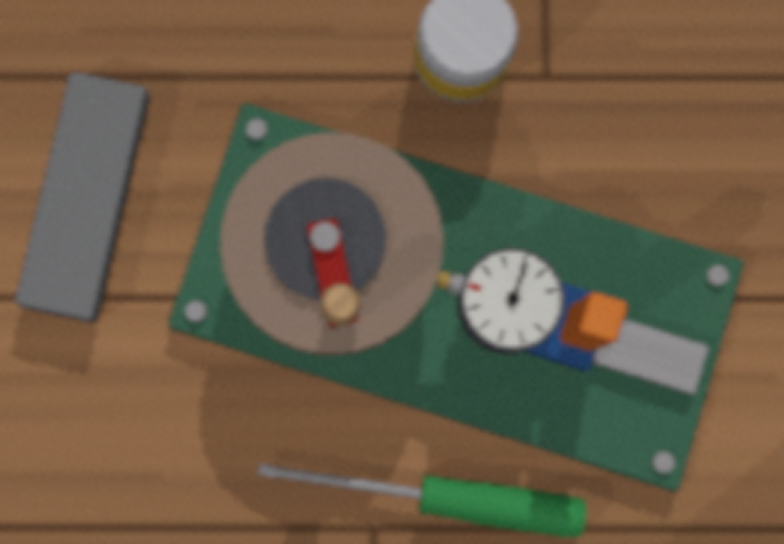

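Knob stands at (286.6,243.8), against (286.8,244.1) expected. The needle holds at 20.3 mm, the plunger bears on the rim, and the other items are where they were. Handing in.

```bash
python3 -c "
from plant import job; print(job.sign_off())"
```

```text
the job is handed in; nothing more can be done
None
```

The gauge is set and the stone stands at its high spot, hands off; I handed the job in at about 19 s, and `sign_off` gave no verdict.

- **Gauge:** I gripped the orange handle and slid the carriage about 68 mm. The needle stood at 152° (12.7 mm of plunger travel), against 150° for the red mark, and stayed there after release.
- **High spot:** I turned the crank by its knob through about 270° and took 9 readings. They fit a cosine with 3.9 mm amplitude and under 0.1 mm residual. The high spot came out at crank angle −166.1° by the fit. I turned back and left the crank at about −167°.
- **Last check:** After release the top view read 241–244° (about 20.3 mm), the fitted peak and well short of the 25 mm stop. The knob was within 1 px of where expected. The plunger was on the rim. The whetstone, tin and screwdriver looked unmoved by eye; I did not measure them.

**Disagreements:**
- In the pictures the open fingertips looked about 20 mm higher than the stated tool point, but both grasps worked.
- The arm and camera frames differed by about 2–3 mm in x.
- The scene camera's own dial-centre fit put the needle 8–13° low, so I used the dial position known from the slide, which matched the top view when it was unobstructed.

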